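# Close up the gold-testing desk

### The arm

A 7-joint arm with a two-finger parallel gripper is mounted at the origin on the work surface. World frame = base frame: x ahead of the robot, y to its left, z up, the work surface at z = 0. Lengths are in m, angles in rad, forces in N, time in s.
With the tool pointing down it reaches from about 0.425 to 0.95 m from the base axis. Payload 4.7 kg.
Tool frame: the origin (TCP) lies on the mounting face of the last link; the fingertips stand 173 mm ahead of it and the grasp point (between the pads) lies 155 mm ahead of it (r.nose_length is the z of the fingertips in the tool frame, in m); z points along the fingers, y is the line along which they close (so a half turn about z gives the same grasp; the last joint's range is limited). The gripper opens to 85 mm and grips with 20 to 120 N. Pads are 22 mm wide; open, the fingers measure 114 mm over their backs; the gripper's body (76 mm by 85 mm) begins 54 mm behind the grasp point. The pads swing forward as they close: fully open they stand 13 mm farther back than shut.
Start: joints at [-1.276, 0.469, -0.049, 1.532, 0.024, 1.141, -0.082], TCP at [0.215, 0.64, 0.405] pointing down, gripper open.
Joint ranges: [-2.59, 2.59], [-0.33, 1.99], [-1.39, 1.29], [0.1, 2.45], [-1.04, 4.18], [0.21, 1.99], [-2.66, 2.66]. Speed limits (rad/s): [2.57, 2.57, 3.14, 3.14, 3.14, 3.14, 3.14].

### API

Orientations are given as a unit quaternion [x, y, z, w].
In Python, from bench import r gives the robot as it stands.
- The arm moves only by the tool move_arm, never from a script. Its argument "rows" is a list of rows, each a list of 7 numbers: the opening, from 0 (shut) to 1 (fully open), then the shift along the world's x, y, z in cm, then the turn, a rotation vector about the world's x, y, z in degrees. In form: [[claw, x, y, z, rx, ry, rz], ...]. A call has 1 to 12 rows; each row shifts and turns the commanded pose from where the row before left it; what a row does not reach is not made up. A row lasts 1/12 s, in which the tool goes at most 41.7 mm and 7.16 degrees, less where a joint would pass 70% of its speed; a pose out of reach is approached as far as the arm can. A call is refused whole if a number of a shift passes 4.17 or a number of a turn 7.16, either way. A call with a gripper value outside its range is refused whole. The fingers move at their own pace and stop on an object; "grip_force" is the grip in N (left out, the last holds). Time passes only in rows, so rows that do not move let the fingers close. It gives the time, the measured TCP pose, the force, the opening and the grip force at its end, in the units of the state.
- r.state(): the state, without advancing time (a new reading comes with each control period).
- r.get_image(name): name is "side" or "top"; returns the picture (420x560x3 uint8, red, green, blue); there is no depth.
- r.camera_info(name): a dict with "fx", "fy", "cx", "cy" (pixels), "dist" ([k1, k2, p1, p2, k3] as OpenCV has them; the pictures are not rectified), "R" (3x3) and "t" (3): a world point X has camera coordinates R X + t. Camera axes: x right, y down, z forward; pixel columns grow to the right and rows downward; lengths in m; the calibration is good to about 2 mm. A picture is of the moment at which its call begins. camera_info takes no time and is no camera call.
- r.job_done(): hands the job in; it is judged then, once.
The state is a dict: "time_s": time; "joint_pos": joint angles; "dq": joint speeds; "joint_efforts": joint torques, N m; "tcp_pos": TCP position; "orientation": TCP orientation; "contact_force": force on the tool from outside, world axes, zero at the start; "moment": the same for the moment, N m; "finger_gap": finger opening in m; "grasp_force": force on a finger pad.
Only numpy, scipy, OpenCV 4.12 (cv2) and the standard library are available. Lean on these libraries where they do the work, as an engineer would, in place of code of your own. Each camera call takes 0.05 s, during which the arm holds its last target. There are 200 camera calls.

### The job

Close up the gold-testing kit on this desk by pushing: push the open drawer of the low wooden unit fully home, and push the raised lid of the reagent box down until it is fully shut. Do it gently, without slamming either one and without shoving the box or the drawer unit out of place; pick nothing up, and leave the loupe, the dropper bottle and the calculator undisturbed.

Things in the scene. Friction and masses are not known exactly. Their poses are not given: they have to be found in the camera images.
- acid_box: Pale maple reagent box standing loose on the desk (about 1.8 kg, it can slide if shoved). 200 mm along its x, 140 mm along its y, 75 mm high without the lid; six glass bottles with green stoppers stand inside, their tops 88 mm above the desk. Origin: centre of its underside; z up. The lid is hinged along the top of its +y long side.
- acid_lid (a joint): Hinge of the box's lid, in rad: 0 is fully shut, it grows as the lid opens (limit 1.6); it starts at 1.0 to 1.35. Stiff: the lid stays at whatever angle it is left and takes about 1 to 3 N at its free edge to push shut. The lid is a shallow shell 200 mm along x, 140 mm from hinge to free edge, 30 mm deep; shut, its flat outer face is level, 105 mm above the desk.
- lid_hinge (a point): Middle of the lid's hinge line, fixed to the box, axes as the box: 70 mm to the box's +y from its centre, 75 mm above its underside. With the lid at angle a, a lid point that when shut lies s to the -y of the hinge line and h above it stands at y = -s cos a + h sin a, z = s sin a + h cos a from this point. Push the outer face toward -y and down to shut it.
- lid_edge (a point): Middle of the lid's free edge on its outer face (s = 140 mm, h = 30 mm); moves with the lid.
- drawer_unit: Low brown wooden drawer unit standing loose on the desk (about 2.2 kg, it can slide if shoved): carcass 160 mm along x, 150 mm along y, 60 mm high. Origin: centre of the carcass's underside; z up. Its one drawer slides out to its -x.
- test_drawer (a joint): How far the drawer is pulled out, in m: 0 is fully home, limit 0.10; it starts about 0.045 to 0.08. It slides stiffly (about 2 N) and stays where it is left. A black touchstone, a file and a red pen lie fast in it.
- drawer_front (a point): Centre of the outer (-x) face of the drawer front, moving with the drawer: a flat pale panel without a knob, 150 mm wide and 50 mm high (6 to 56 mm above the desk), 12 mm thick. With the drawer home it lies 92 mm to the -x of the unit's centre, 31 mm above the desk.
- loupe: Loose black loupe, an upright cylinder 34 mm in diameter and 34 mm high; origin at the centre of its underside. To be left alone.
- dropper: Loose small amber dropper bottle, 30 mm in diameter, 62 mm high, green cap; origin at the centre of its underside. To be left alone.
- calculator: Loose black desk calculator lying flat, 150 mm along x, 95 mm along y, 20 mm high; origin at the centre of its underside. To be left alone.
Things that resemble listed ones, but are neither listed nor needed, are in the scene too. Leave any black look-alike of the acid_box alone.

How it is judged:
At the end, for the whole second after the job is handed in: The lid is within 0.05 rad of shut and the drawer within 4 mm of home; the box and the drawer unit stand flat within 20 mm of where they stood, and the loupe, the dropper bottle and the calculator stand within 20 mm of where they stood, all upright and at rest (value of joint acid_lid below 0.05 rad and value of joint test_drawer below 0.004 m and distance of each of acid_box, drawer_unit, loupe, dropper, calculator from where it was at the start of the episode below 0.02 m and angle between each of acid_box, drawer_unit, loupe, dropper, calculator's own z axis and vertical below 0.1 rad and linear speed of each of acid_box, drawer_unit, loupe, dropper, calculator below 0.01 m/s); the robot touches nothing.
It fails at once if the lid is slammed (over 3 rad/s) (velocity of joint acid_lid below -3 rad/s).
It fails at once if the drawer is slammed (over 0.5 m/s) (velocity of joint test_drawer below -0.5 m/s).
It fails at once if the box or the drawer unit is shoved more than 20 mm (distance of any of acid_box, drawer_unit from where it was at the start of the episode above 0.02 m).
It fails at once if something is lifted (its underside over 10 mm above the desk) (height (world z) of any of acid_box, drawer_unit, loupe, dropper, calculator above 0.01 m).
It fails at once if the loupe, the dropper bottle or the calculator is moved over 20 mm or tipped (distance of any of loupe, dropper, calculator from where it was at the start of the episode above 0.02 m or angle between any of loupe, dropper, calculator's own z axis and vertical above 0.35 rad).
It also fails if it takes over 56 s, if anything falls off the work surface, if the arm or the gripper's body presses on something with over 40 N, if the wrist force passes 120 N, or if a joint passes its speed limit or range.

## Working session

There is one attempt and no reset: what is moved stays moved. The work goes in short steps, Python scripts to look and compute and a tool call to move; the robot and the scene stay as the last step left them, time stands still between calls to the robot, and variables do not carry over. Pictures are saved under pics/ and viewed, at most 10 in all, crops included, and the job is handed in when it is done.

Besides the shell and the picture viewer there is one more tool, called after "Request:" by a JSON object that holds its "api" and its "payload", one argument or row to a line. move_arm: Moves the arm, as the interface text tells. Its arguments: {"type":"object","properties":{"rows":{"type":"array"},"grip_force":{"type":"number"}},"required":["rows"]}

```bash
mkdir -p pics; python3 - <<'E'
from bench import r
import cv2
for n in("side","top"):
    cv2.imwrite(f"pics/{n}0.png",cv2.resize(r.get_image(n)[:,:,::-1],(800,600),interpolation=cv2.INTER_CUBIC))
    print(r.camera_info(n))
s=r.state();print(s["time_s"],s["tcp_pos"],s["orientation"],s["finger_gap"])
E
```

```text
{'fx': 387.7019568148073, 'fy': 387.7019568148073, 'cx': 278.35096044960244, 'cy': 214.94616454281848, 'dist': array([-0.06533586,  0.        ,  0.        ,  0.        ,  0.        ]), 'R': array([[ 0.97079187, -0.2398079 , -0.00743762],
       [-0.18177851, -0.71493736, -0.67514528],
       [ 0.15658774,  0.65677755, -0.7376473 ]]), 't': array([-0.53191321,  0.15893224,  0.8060236 ])}
{'fx': 480.6749786719013, 'fy': 480.6749786719013, 'cx': 284.4696953394636, 'cy': 209.92296057497305, 'dist': array([0.05322453, 0.        , 0.        , 0.        , 0.        ]), 'R': array([[ 0.01777273, -0.99982002,  0.00663784],
       [-0.99912179, -0.01801148, -0.03783169],
       [ 0.03794444, -0.00595963, -0.99926208]]), 't': array([-0.00251851,  0.55807283,  1.47926583])}
0.1 [0.21468465 0.63973668 0.40375232] [ 1.61184976e-01  9.86923825e-01 -8.66901573e-04 -1.25177584e-04] 0.08534987563700336
```

View pics/top0.png

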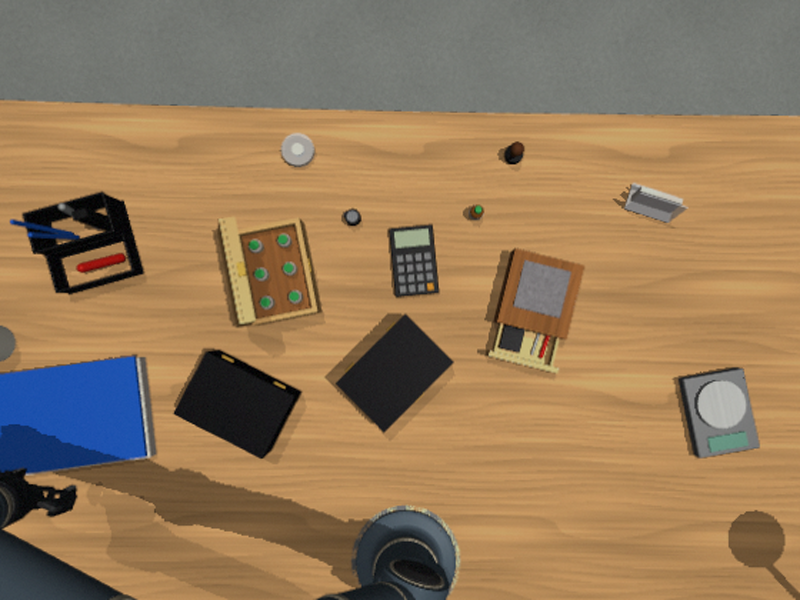

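View pics/side0.png

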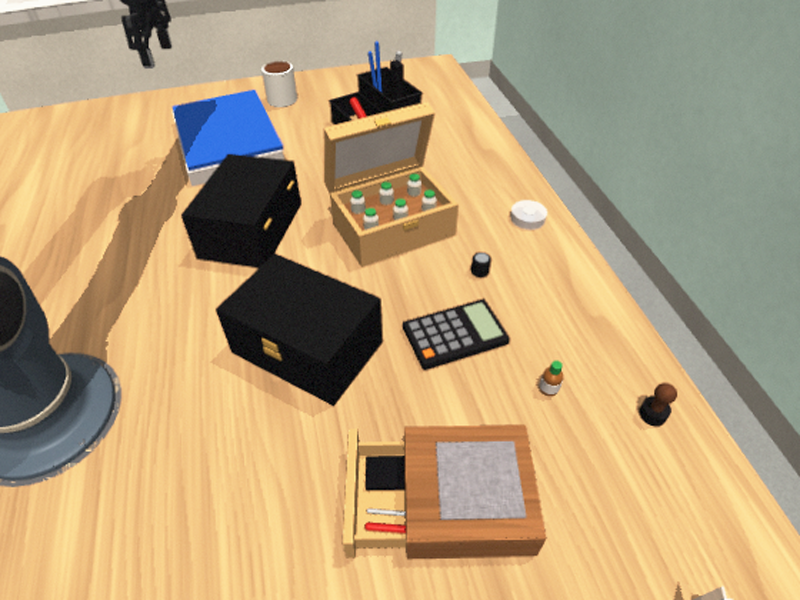

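The pale maple box with green stoppers and a raised lid (top picture 270,272; side 395,190) fits acid_box. The black boxes (top 238,402 and 392,373) are look-alikes. The brown unit with the open drawer is at top (535,310). I'll confirm these in enlarged crops.

```bash
cat > h.py <<'E'
from bench import r
import numpy as np, cv2
def crop(im,x,y,w,h,k):
    return cv2.resize(im[y:y+h,x:x+w,::-1],None,fx=k,fy=k,interpolation=cv2.INTER_CUBIC)
def cam(n):
    c=r.camera_info(n);K=np.array([[c["fx"],0,c["cx"]],[0,c["fy"],c["cy"]],[0,0,1]]);return K,c["dist"],c["R"],c["t"]
def onz(n,uv,z):
    K,d,R,t=cam(n);p=cv2.undistortPoints(np.float64(uv).reshape(-1,1,2),K,d)[:,0]
    z=np.broadcast_to(z,len(p));C=-R.T@t;D=np.c_[p,np.ones(len(p))]@R
    return C+D*((z-C[2])/D[:,2])[:,None]
def proj(n,X):
    K,d,R,t=cam(n);return cv2.projectPoints(np.float64(X).reshape(-1,1,3),cv2.Rodrigues(R)[0],t,K,d)[0][:,0]
E
python3 - <<'E'
from h import *
t=r.get_image("top");s=r.get_image("side")
cv2.imwrite("pics/t1.png",np.hstack([crop(t,148,148,80,84,5),crop(t,335,170,80,100,5)[:420]]))
cv2.imwrite("pics/s1.png",np.hstack([crop(s,224,70,100,115,4),crop(s,236,290,150,115,4)[:,:400]]))
# drawer extra
E
```

```text
(no output)
```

View pics/t1.png

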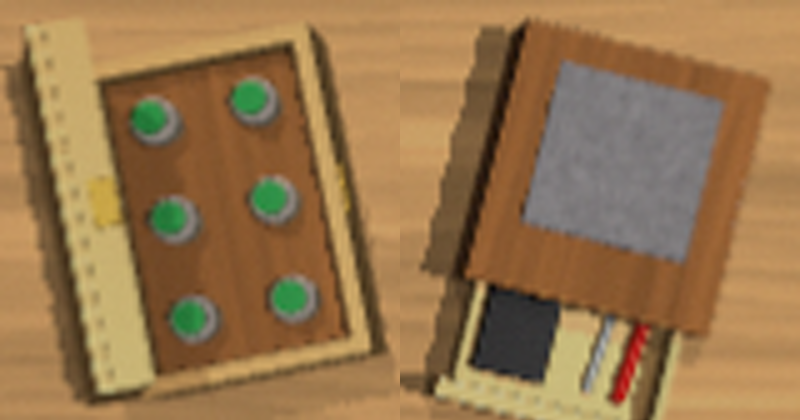

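View pics/s1.png

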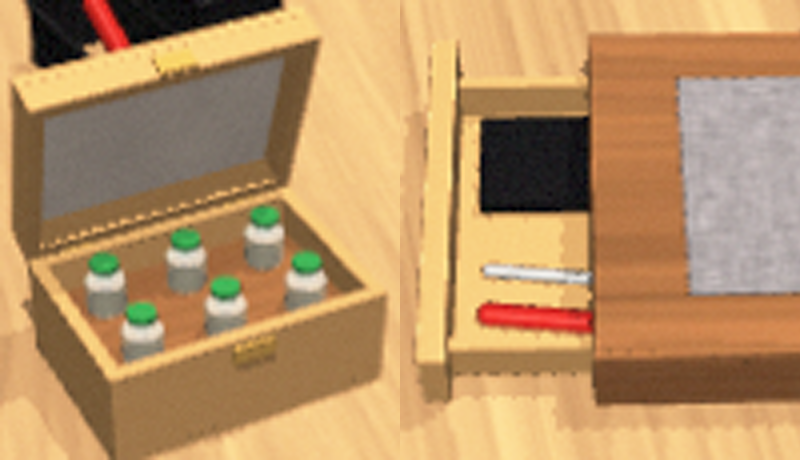

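Confirmed: the left crops show the maple box with six green stoppers and its lid raised, and the right crops show the drawer unit, drawer out towards the robot. I'll fit the poses from the corner pixels.

```bash
cat > fit.py <<'E'
from h import *
from scipy.optimize import least_squares
T=lambda p:np.array(p)/5+[148,148]
S=lambda p:np.array(p)/4+[224,70]
U=lambda p:np.array(p)/5+[335,170]
V=lambda p:np.array(p)/4+[236,290]
def W(q,P):
    c,s=np.cos(q[2]),np.sin(q[2]);return np.array([q[0]+c*P[0]-s*P[1],q[1]+s*P[0]+c*P[1],P[2]])
L=lambda a,x,s,h:(x,.07-s*np.cos(a)+h*np.sin(a),.075+s*np.sin(a)+h*np.cos(a))
box=[("top",T((313,22)),lambda a:(.1,-.07,.075)),("top",T((372,352)),lambda a:(-.1,-.07,.075)),
("side",S((112,378)),lambda a:(-.1,-.07,.075)),("side",S((385,292)),lambda a:(.1,-.07,.075)),
("top",T((27,25)),lambda a:L(a,.1,.14,.03)),("top",T((97,395)),lambda a:L(a,-.1,.14,.03)),
("top",T((85,18)),lambda a:L(a,.1,.14,0)),("top",T((155,382)),lambda a:L(a,-.1,.14,0)),
("side",S((12,80)),lambda a:L(a,-.1,.14,.03)),("side",S((283,8)),lambda a:L(a,.1,.14,.03)),
("side",S((28,112)),lambda a:L(a,-.1,.14,0)),("side",S((320,40)),lambda a:L(a,.1,.14,0))]
dr=[("top",U((130,20)),lambda d:(.08,.075,.06)),("top",U((370,80)),lambda d:(.08,-.075,.06)),
("top",U((310,335)),lambda d:(-.08,-.075,.06)),("top",U((67,280)),lambda d:(-.08,.075,.06)),
("top",(488/1.4286,355/1.4286),lambda d:(-.092-d,.075,.056)),("top",(557/1.4286,373/1.4286),lambda d:(-.092-d,-.075,.056)),
("side",V((35,40)),lambda d:(-.092-d,.075,.056)),("side",V((17,362)),lambda d:(-.092-d,-.075,.056)),
("side",V((190,33)),lambda d:(-.08,.075,.06)),("side",V((195,362)),lambda d:(-.08,-.075,.06))]
def fit(o,q0):
    f=lambda q:np.concatenate([proj(n,W(q,g(q[3])))[0]-uv for n,uv,g in o])
    s=least_squares(f,q0,loss="soft_l1",x_scale=[.1,.1,.1,.1]);return s.x,f(s.x).reshape(-1,2)
E
python3 - <<'E'
from fit import *
np.set_printoptions(precision=4,suppress=True)
for o,q0 in((box,[.6,.3,.1,1.2]),(dr,[.6,-.25,-.2,.06])):
    q,e=fit(o,q0);print(q,"\n",e.round(1).tolist())
    if o is box:
        b=q;print("edge mid",W(q,L(q[3],0,.14,.03)),"hinge",W(q,(0,.07,.075)))
    else: print("front",W(q,(-.092-q[3],0,.031)),"home",W(q,(-.092,0,.031)))
for n,p,z in(("loupe",(352,216),.034),("dropper",(477,211),.062),("calc",(413,261),.02),("pen tray",(85,245),.08),("black box lid",(392,373),.12),("black2",(238,402),.12)):
    print(n,onz("top",[np.array(p)/1.4286],z)[0])
E
```

```text
[0.6092 0.2804 0.216  1.2845] 
 [[-1.1, 0.2], [0.1, 0.2], [-0.7, 0.5], [0.8, -0.2], [0.2, 0.5], [0.5, 0.2], [0.1, 0.3], [0.4, 0.6], [-0.3, -1.1], [4.6, -1.1], [0.3, -0.4], [0.6, -1.2]]
edge mid [0.5965 0.3383 0.2178] hinge [0.5942 0.3488 0.075 ]
[ 0.5735 -0.2744 -0.2335  0.0605] 
 [[-0.1, -0.1], [0.6, 0.2], [-0.3, 1.0], [-0.5, -0.5], [0.2, 0.5], [0.7, 0.4], [0.1, -0.1], [0.3, 0.2], [-0.1, 0.2], [0.3, -1.1]]
front [ 0.4251 -0.2391  0.031 ] home [ 0.484  -0.2531  0.031 ]
loupe [0.7348 0.1273 0.034 ]
dropper [ 0.7458 -0.1374  0.062 ]
calc [ 0.642  -0.0052  0.02  ]
pen tray [0.6558 0.6668 0.08  ]
black box lid [0.407  0.0343 0.12  ]
black2 [0.3448 0.3391 0.12  ]
```

Both fits are within about 1 px. I'll do the lid first: shut the fingers, turn tool y onto the box's y, and stop outside the lid.

Request:
{"api": "move_arm", "payload": {
  "rows": [
    [0,3.07,-2.02,0,0,0,2.6],
    [0,3.07,-2.02,0,0,0,2.6],
    [0,3.07,-2.02,0,0,0,2.6],
    [0,3.07,-2.02,0,0,0,2.6],
    [0,3.07,-2.02,0,0,0,2.6],
    [0,3.07,-2.02,0,0,0,2.6],
    [0,3.07,-2.02,0,0,0,2.6],
    [0,3.07,-2.02,0,0,0,2.6],
    [0,3.07,-2.02,0,0,0,2.6],
    [0,3.07,-2.02,0,0,0,2.6],
    [0,3.07,-2.02,0,0,0,2.6],
    [0,3.07,-2.02,0,0,0,2.6]
  ]
}}

```text
time_s: 1.2
tcp_pos: [0.5844, 0.3963, 0.4046]
orientation: [-0.111, 0.994, -0.0, -0.0]
contact_force: [0.7, 0.5, -0.0]
finger_gap: -0.0001
grasp_force: 0.0
```

Request:
{"api": "move_arm", "payload": {
  "rows": [
    [0,0,0,0,0,0,0],
    [0,0,0,0,0,0,0],
    [0,0,0,0,0,0,0]
  ]
}}

```text
time_s: 1.45
tcp_pos: [0.5828, 0.3978, 0.4043]
orientation: [-0.11, 0.994, 0.0, -0.001]
contact_force: [-0.1, 0.7, 0.6]
finger_gap: 0.0005
grasp_force: 0.0
```

```bash
python3 - <<'E'
from fit import *
from scipy.spatial.transform import Rotation as Ro
np.set_printoptions(precision=4,suppress=True)
q,_=fit(box,[.6,.3,.1,1.2]);s=r.state()
p=np.array(s["tcp_pos"]);M=Ro.from_quat(s["orientation"]).as_matrix();tip=p+M[:,2]*r.nose_length
print(s["time_s"],r.nose_length,"tip",tip,"gap",s["finger_gap"],"toolz",M[:,2],"tooly",M[:,1],s["contact_force"])
# tip centre path: corner 14.5mm to -y of tip centre on arc
for a in [q[3]]+list(np.arange(1.2,-.01,-.1)):
    P=np.array(L(a,0,.12,.03))+[0,.0145,0];w=W(q,P);print(round(a,2),w,(w-tip)*100)
E
```

```text
1.45 0.1734 tip [0.5825 0.3979 0.2309] gap 0.0005183134564292333 toolz [-0.0014  0.0004 -1.    ] tooly [-0.2188  0.9758  0.0007] [-0.1365  0.674   0.6337]
1.28 [0.5922 0.3579 0.1986] [ 0.9681 -3.9943 -3.2269]
1.2 [0.5944 0.3478 0.1977] [ 1.1914 -5.0119 -3.3141]
1.1 [0.5971 0.3359 0.1956] [ 1.4523 -6.2009 -3.5304]
1.0 [0.5996 0.3243 0.1922] [ 1.7073 -7.363  -3.8671]
0.9 [0.6021 0.313  0.1876] [ 1.9538 -8.4864 -4.3209]
0.8 [0.6044 0.3023 0.182 ] [ 2.1894 -9.5599 -4.8873]
0.7 [0.6066 0.2922 0.1753] [  2.4117 -10.5728  -5.5605]
0.6 [0.6087 0.2827 0.1675] [  2.6184 -11.5151  -6.334 ]
0.5 [0.6106 0.2741 0.1589] [  2.8076 -12.3772  -7.1998]
0.4 [0.6123 0.2664 0.1494] [  2.9773 -13.1505  -8.1495]
0.3 [0.6138 0.2596 0.1391] [  3.1258 -13.8274  -9.1734]
0.2 [0.615  0.2539 0.1282] [  3.2517 -14.4011 -10.2614]
0.1 [0.6161 0.2492 0.1168] [  3.3537 -14.8658 -11.4027]
-0.0 [0.6168 0.2457 0.105 ] [  3.4308 -15.2169 -12.5857]
```

Request:
{"api": "move_arm", "payload": {
  "rows": [
    [0,0,0,-1.6,0,0,0],
    [0,0,0,-1.6,0,0,0],
    [0,0.2,-0.8,0,0,0,0],
    [0,0.2,-0.8,0,0,0,0],
    [0,0.2,-0.8,0,0,0,0],
    [0,0.1,-0.6,0,0,0,0],
    [0,0.1,-0.5,-0.02,0,0,0],
    [0,0.1,-0.5,-0.02,0,0,0],
    [0,0.15,-0.5,-0.05,0,0,0],
    [0,0.15,-0.6,-0.1,0,0,0],
    [0,0.13,-0.6,-0.11,0,0,0],
    [0,0.13,-0.6,-0.15,0,0,0]
  ]
}}

```text
time_s: 2.45
tcp_pos: [0.5979, 0.3345, 0.3689]
orientation: [-0.11, 0.994, 0.001, 0.001]
contact_force: [-0.9, 1.0, 2.9]
finger_gap: -0.0001
grasp_force: 1.3
```

```bash
python3 - <<'E'
from h import *
t=r.get_image("top");s=r.get_image("side")
cv2.imwrite("pics/c2.png",np.hstack([crop(t,130,140,100,110,4),crop(s,224,30,100,110,4)]))
x=r.state();print(x["tcp_pos"],x["contact_force"])
E
```

```text
[0.59841344 0.33288808 0.36814196] [-0.209597   -0.39883341 -0.35870529]
```

View pics/c2.png

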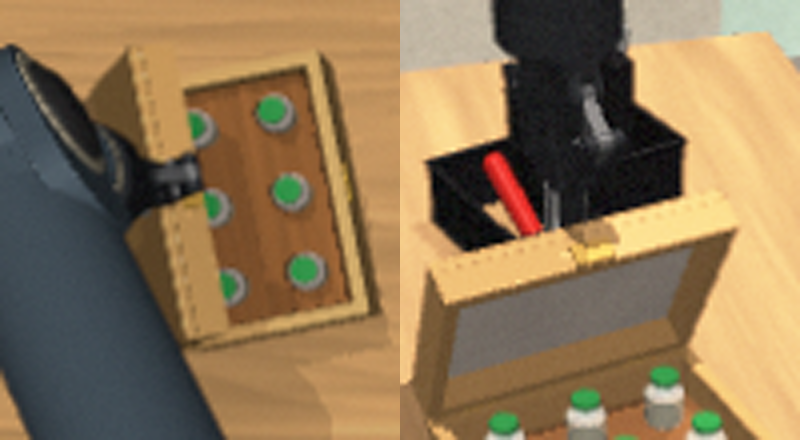

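The lid has swung inward under the finger (free edge now near top-crop 165–225, 50–335), and the box rim hasn't moved. I'll continue along the arc.

Request:
{"api": "move_arm", "payload": {
  "rows": [
    [0,0.06,-0.43,-0.14,0,0,0],
    [0,0.06,-0.43,-0.14,0,0,0],
    [0,0.12,-0.56,-0.22,0,0,0],
    [0,0.12,-0.56,-0.23,0,0,0],
    [0,0.12,-0.54,-0.28,0,0,0],
    [0,0.12,-0.53,-0.29,0,0,0],
    [0,0.11,-0.51,-0.33,0,0,0],
    [0,0.11,-0.5,-0.34,0,0,0],
    [0,0.1,-0.47,-0.38,0,0,0],
    [0,0.1,-0.47,-0.39,0,0,0],
    [0,0.1,-0.43,-0.43,0,0,0],
    [0,0.1,-0.43,-0.44,0,0,0]
  ]
}}

```text
time_s: 3.55
tcp_pos: [0.61, 0.2752, 0.3315]
orientation: [-0.11, 0.994, -0.0, -0.0]
contact_force: [-0.9, -0.6, 2.1]
finger_gap: 0.0003
grasp_force: 1.1
```

Request:
{"api": "move_arm", "payload": {
  "rows": [
    [0,0.08,-0.39,-0.47,0,0,0],
    [0,0.08,-0.38,-0.48,0,0,0],
    [0,0.08,-0.34,-0.51,0,0,0],
    [0,0.07,-0.34,-0.51,0,0,0],
    [0,0.06,-0.29,-0.54,0,0,0],
    [0,0.06,-0.28,-0.55,0,0,0],
    [0,0.05,-0.23,-0.57,0,0,0],
    [0,0.05,-0.23,-0.57,0,0,0],
    [0,0,0,0,0,0,0]
  ]
}}

```text
time_s: 4.3
tcp_pos: [0.615, 0.2505, 0.2884]
orientation: [-0.11, 0.994, -0.0, -0.001]
contact_force: [-0.6, -0.1, 0.1]
finger_gap: 0.0
grasp_force: 0.0
```

Request:
{"api": "move_arm", "payload": {
  "rows": [
    [0,0.03,-0.15,-0.4,0,0,0],
    [0,0.03,-0.1,-0.3,0,0,0],
    [0,0,0,-0.2,0,0,0],
    [0,0,0,-0.1,0,0,0],
    [0,0,0,0,0,0,0]
  ]
}}

```text
time_s: 4.72
tcp_pos: [0.6157, 0.2486, 0.2798]
orientation: [-0.11, 0.994, 0.0, -0.0]
contact_force: [0.4, -0.0, -0.2]
finger_gap: 0.0
grasp_force: 0.0
```

Request:
{"api": "move_arm", "payload": {
  "rows": [
    [0,0,0,-0.1,0,0,0],
    [0,0,0,-0.1,0,0,0],
    [0,0,0,0,0,0,0]
  ]
}}

```text
time_s: 4.97
tcp_pos: [0.6159, 0.2487, 0.2785]
orientation: [-0.11, 0.994, 0.0, 0.0]
contact_force: [-0.3, -0.1, 3.1]
finger_gap: 0.0002
grasp_force: 1.5
```

Request:
{"api": "move_arm", "payload": {
  "rows": [
    [0,0,0,-0.1,0,0,0],
    [0,0,0,-0.1,0,0,0],
    [0,0,0,0,0,0,0]
  ]
}}

```text
time_s: 5.22
tcp_pos: [0.6159, 0.2487, 0.2784]
orientation: [-0.11, 0.994, 0.0, 0.0]
contact_force: [-5.1, -2.9, 13.2]
finger_gap: -0.0002
grasp_force: 6.3
```

Request:
{"api": "move_arm", "payload": {
  "rows": [
    [0,0,0,-0.1,0,0,0],
    [0,0,0,-0.1,0,0,0],
    [0,0,0,0,0,0,0]
  ]
}}

```text
time_s: 5.47
tcp_pos: [0.6159, 0.2487, 0.2783]
orientation: [-0.11, 0.994, 0.0, 0.0]
contact_force: [-7.9, -4.6, 20.8]
finger_gap: -0.0001
grasp_force: 10.8
```

The lid is shut: it is rigid at tip z = 105 mm, with force building. I'll lift off and move to the drawer.

Request:
{"api": "move_arm", "payload": {
  "rows": [
    [0,0,0,1,0,0,0],
    [0,0,0,3,0,0,0],
    [0,0,0,4,0,0,0],
    [0,0,0,4,0,0,0],
    [0,0,0,2,0,0,0],
    [0,-1.6,-3.4,0,0,0,-1.8],
    [0,-1.6,-3.4,0,0,0,-1.8],
    [0,-1.6,-3.4,0,0,0,-1.8],
    [0,-1.6,-3.4,0,0,0,-1.8],
    [0,-1.6,-3.4,0,0,0,-1.8],
    [0,-1.6,-3.4,0,0,0,-1.8],
    [0,-1.6,-3.4,0,0,0,-1.8]
  ]
}}

```text
time_s: 6.47
tcp_pos: [0.5027, 0.0094, 0.4141]
orientation: [0.0, 1.0, 0.0, 0.0]
contact_force: [1.0, -1.3, -0.4]
finger_gap: -0.0003
grasp_force: 0.0
```

Request:
{"api": "move_arm", "payload": {
  "rows": [
    [0,-1.6,-3.4,0,0,0,-1.8],
    [0,-1.6,-3.4,0,0,0,-1.8],
    [0,-1.6,-3.4,0,0,0,-1.8],
    [0,-1.6,-3.4,0,0,0,-1.8],
    [0,-1.6,-3.4,0,0,0,-1.8],
    [0,-1.6,-3.4,0,0,0,-1.8],
    [0,-1.6,-3.4,0,0,0,-1.8],
    [0,0,0,0,0,0,0],
    [0,0,0,0,0,0,0]
  ]
}}

```text
time_s: 7.22
tcp_pos: [0.3909, -0.2289, 0.4143]
orientation: [0.112, 0.994, 0.0, 0.0]
contact_force: [0.6, 0.1, 0.3]
finger_gap: 0.0003
grasp_force: 0.0
```

```bash
python3 - <<'E'
from fit import *
from scipy.spatial.transform import Rotation as Ro
np.set_printoptions(precision=4,suppress=True)
q,_=fit(dr,[.6,-.25,-.2,.06]);s=r.state()
M=Ro.from_quat(s["orientation"]).as_matrix();tip=np.array(s["tcp_pos"])+M[:,2]*r.nose_length
print("tip",tip,"tooly",M[:,1],"standoff delta cm",(W(q,(-.092-q[3]-.036,0,.024))-tip)*100,"home delta",(W(q,(-.092-.011,0,.024))-tip)*100,s["joint_pos"])
t=r.get_image("top");v=r.get_image("side")
cv2.imwrite("pics/c3.png",np.hstack([crop(t,140,140,100,110,4),crop(v,224,70,100,110,4)]))
E
```

```text
tip [ 0.391  -0.2289  0.2409] tooly [0.222  0.9751 0.0002] standoff delta cm [ -0.0899  -0.1821 -21.6876] home delta [  8.2259  -2.1597 -21.6876] [ 0.1519  0.0861  0.3065  2.0373 -0.0309  1.0216  1.8203]
```

View pics/c3.png

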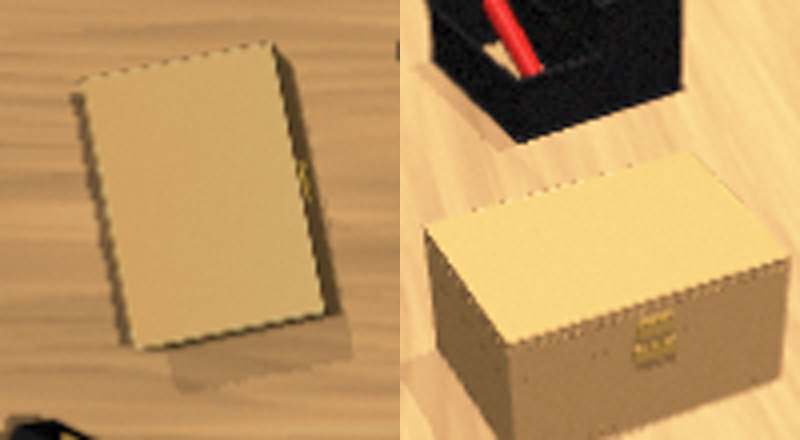

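The lid is fully shut, the two clasp halves meet (side crop 655,340), and the box is in place. Next I'll lower in front of the drawer.

Request:
{"api": "move_arm", "payload": {
  "rows": [
    [0,-0.1,-0.2,-2.5,0,0,0],
    [0,0,0,-3,0,0,0],
    [0,0,0,-3,0,0,0],
    [0,0,0,-3,0,0,0],
    [0,0,0,-3,0,0,0],
    [0,0,0,-3,0,0,0],
    [0,0,0,-2.5,0,0,0],
    [0,0,0,-1.6,0,0,0],
    [0,0,0,0,0,0,0],
    [0,0,0,0,0,0,0]
  ]
}}

```text
time_s: 8.15
tcp_pos: [0.3915, -0.2282, 0.1976]
orientation: [0.108, 0.994, 0.001, -0.001]
contact_force: [-0.0, -0.6, 0.5]
finger_gap: 0.0001
grasp_force: 0.0
```

Request:
{"api": "move_arm", "payload": {
  "rows": [
    [0,0.6,-0.16,0,0,0,0],
    [0,0.6,-0.16,0,0,0,0],
    [0,0.6,-0.16,0,0,0,0],
    [0,0.5,-0.13,0,0,0,0],
    [0,0.5,-0.13,0,0,0,0],
    [0,0.5,-0.13,0,0,0,0],
    [0,0.5,-0.13,0,0,0,0],
    [0,0.5,-0.13,0,0,0,0],
    [0,0.5,-0.13,0,0,0,0],
    [0,0.5,-0.13,0,0,0,0],
    [0,0.5,-0.13,0,0,0,0],
    [0,0.5,-0.13,0,0,0,0]
  ]
}}

```text
time_s: 9.15
tcp_pos: [0.4543, -0.2457, 0.198]
orientation: [0.109, 0.994, 0.0, -0.0]
contact_force: [-1.0, 1.9, 0.3]
finger_gap: -0.0001
grasp_force: 0.9
```

Request:
{"api": "move_arm", "payload": {
  "rows": [
    [0,0.5,-0.12,0,0,0,0],
    [0,0.4,-0.1,0,0,0,0],
    [0,0.3,-0.07,0,0,0,0],
    [0,0.2,-0.05,0,0,0,0],
    [0,0,0,0,0,0,0]
  ]
}}

```text
time_s: 9.57
tcp_pos: [0.4684, -0.2495, 0.1981]
orientation: [0.109, 0.994, -0.0, 0.0]
contact_force: [-0.1, 0.2, 0.5]
finger_gap: 0.0001
grasp_force: 0.1
```

Now small steps, watching the force for the stop.

Request:
{"api": "move_arm", "payload": {
  "rows": [
    [0,0.15,-0.04,0,0,0,0],
    [0,0.15,-0.04,0,0,0,0],
    [0,0,0,0,0,0,0]
  ]
}}

```text
time_s: 9.82
tcp_pos: [0.471, -0.2503, 0.1982]
orientation: [0.109, 0.994, -0.0, 0.0]
contact_force: [-0.2, 1.3, -0.5]
finger_gap: 0.0001
grasp_force: 0.4
```

Request:
{"api": "move_arm", "payload": {
  "rows": [
    [0,0.1,-0.02,0,0,0,0],
    [0,0.1,-0.02,0,0,0,0],
    [0,0,0,0,0,0,0]
  ]
}}

```text
time_s: 10.07
tcp_pos: [0.473, -0.2507, 0.1982]
orientation: [0.109, 0.994, -0.0, 0.0]
contact_force: [-0.6, -1.0, 0.5]
finger_gap: 0.0003
grasp_force: 0.5
```

Request:
{"api": "move_arm", "payload": {
  "rows": [
    [0,0.1,-0.02,0,0,0,0],
    [0,0.05,-0.01,0,0,0,0],
    [0,0,0,0,0,0,0]
  ]
}}

```text
time_s: 10.32
tcp_pos: [0.4738, -0.2509, 0.1982]
orientation: [0.11, 0.994, 0.0, -0.001]
contact_force: [-4.3, 1.2, 3.2]
finger_gap: -0.0001
grasp_force: 2.1
```

```bash
python3 - <<'E'
from h import *
t=r.get_image("top");v=r.get_image("side")
cv2.imwrite("pics/c4.png",np.hstack([crop(t,335,170,80,100,5)[:460],crop(v,236,290,100,115,4)]))
x=r.state();print(x["tcp_pos"],x["contact_force"])
E
```

```text
[ 0.47374128 -0.25092154  0.19815644] [-5.10206182  0.55959925  3.63583068]
```

View pics/c4.png

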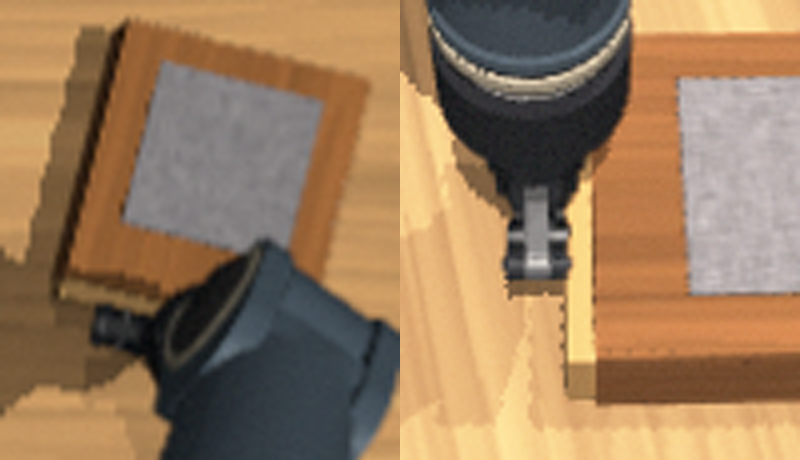

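The front panel sits against the carcass (side crop x 568–597), the unit hasn't moved, and the force has jumped at the stop. I'll make one last small press, then back off and rise.

Request:
{"api": "move_arm", "payload": {
  "rows": [
    [0,0.05,-0.01,0,0,0,0],
    [0,0,0,0,0,0,0]
  ]
}}

```text
time_s: 10.58
tcp_pos: [0.4739, -0.251, 0.1981]
orientation: [0.11, 0.994, 0.0, -0.001]
contact_force: [-6.3, 0.5, 5.1]
finger_gap: 0.0002
grasp_force: 3.0
```

Request:
{"api": "move_arm", "payload": {
  "rows": [
    [0,-0.8,0.2,0,0,0,0],
    [0,-1.2,0.3,0,0,0,0],
    [0,-1.5,0.35,0,0,0,0],
    [0,0,0,3,0,0,0],
    [0,0,0,4,0,0,0],
    [0,0,0,4,0,0,0],
    [0,0,0,4,0,0,0],
    [0,0,3,3,0,0,0],
    [0,0,4,0,0,0,0],
    [0,0,4,0,0,0,0],
    [0,0,3,0,0,0,0],
    [0,0,0,0,0,0,0]
  ]
}}

```text
time_s: 11.58
tcp_pos: [0.4403, -0.0966, 0.378]
orientation: [0.104, 0.995, 0.002, 0.001]
contact_force: [0.4, 0.0, -0.8]
finger_gap: 0.0002
grasp_force: 0.0
```

```bash
python3 - <<'E'
from h import *
t=r.get_image("top");v=r.get_image("side")
cv2.imwrite("pics/c5.png",np.hstack([crop(t,335,170,80,100,5)[:460],crop(v,236,290,100,115,4)]))
x=r.state();print(x["time_s"],x["tcp_pos"],x["contact_force"])
E
```

```text
11.6833 [ 0.440152   -0.10165826  0.37796653] [ 0.41399794 -1.34039163  0.67453976]
```

View pics/c5.png

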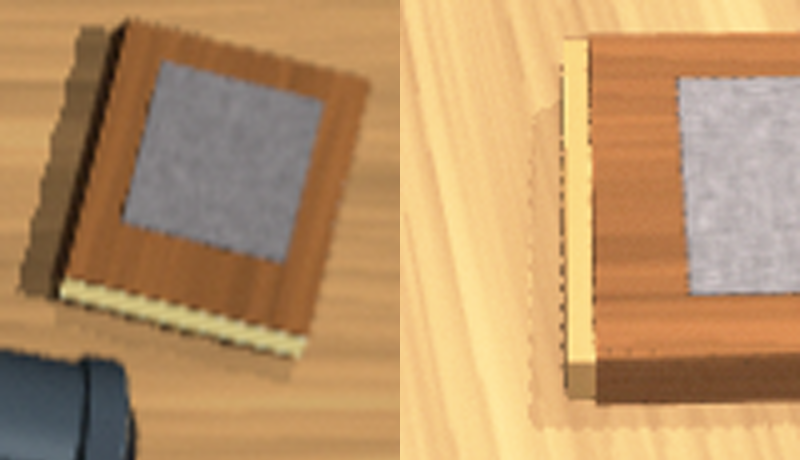

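The drawer is home with its front flush along the carcass (side crop x 565–595), the unit stands where it was, and the arm is clear. I'll hand it in.

```bash
python3 -c "
from bench import r
print(r.job_done())"
```

```text
the job is handed in; nothing more can be done
None
```

The reagent box lid is shut and the drawer is fully home, both pushed gently with the box and drawer unit still in place; the job is handed in, and no verdict came back.

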